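# Oxygen probe changeover at the bioreactor bench

## Robot

A 6-joint arm with a two-finger parallel gripper is mounted at the origin on the work surface. World frame = base frame: x ahead of the robot, y to its left, z up, the work surface at z = 0. Lengths are in m, angles in rad, forces in N, time in s.
With the tool pointing down it reaches from about 0.25 to 0.725 m from the base axis. Payload 4 kg.
Tool frame: the origin (TCP) lies midway between the tips of the shut fingers; the grasp point (between the pads) lies pinch_z behind it (pinch_z is the distance from the TCP to the grasp point, in m); z points along the fingers, y is the direction in which the jaws open and shut (so a half turn about z gives the same grasp; the last joint's range is limited). The gripper opens to 85 mm and grips with 20 to 120 N. Pads are 22 mm wide; open, the fingers measure 114 mm over their backs; the gripper's body (76 mm by 85 mm) begins 54 mm behind the grasp point. The pads swing forward as they close: fully open they stand 13 mm farther back than shut.
Start: joints at [-1.256, 0.241, 0.005, 1.335, 0, 1.571], TCP at [0.155, -0.475, 0.231] pointing down, gripper open.
Joint ranges: [-2.72, 2.72], [-1.05, 1.87], [-1.09, 1.28], [-1.99, 2.15], [-1.42, 1.44], [-3.14, 3.14]. Speed limits (rad/s): [2.79, 2.79, 3.14, 3.14, 3.14, 3.14].

## Interface

Orientations are given as a unit quaternion [x, y, z, w].
In Python, from workcell import * gives the robot as it stands.
- The arm moves only by the tool move_arm, never from a script. Its argument "motion" is a list of rows, each a list of 3 entries, a list of its own where there are three numbers: the finger opening in mm, from 0 to 85.4, then the shift along the tool's x, y, z in units of 50 mm (1.0 is 50 mm), then the turn about the tool's z in units of 6 degrees (1.0 is 6 degrees). In form: [[claw, [dx, dy, dz], roll], ...]. A call has exactly 10 rows; each row is the pose to reach, as a shift and turn from the pose commanded when the call began, along the tool's axes at that moment; what a row does not reach only later rows make up. A row lasts 1/10 s, in which the tool goes at most 50 mm and 8.59 degrees, less where a joint would pass 70% of its speed; a pose out of reach is approached as far as the arm can. A call with a gripper value outside its range is refused whole. The fingers move at their own pace and stop on an object; the grip force is fixed at half the most. Time passes only in rows, so rows that repeat a pose let the fingers close, or fill a call up. It gives the time, the measured TCP pose, the force and the opening at its end, in the units of the state.
- get_obs(): the state, without advancing time (a new reading comes with each control period).
- camera(name): name is "scene" or "top" or "wrist"; returns a dict with "color" (400x640x3 uint8, red, green, blue), "fx", "fy", "cx", "cy" (pixels), "rvec" (rotation vector, rad) and "tvec" (3), from world to camera coordinates, as OpenCV has them; the wrist camera has in their place "mount" (4x4, takes a point from camera to tool coordinates, whose origin is the TCP and whose axes are the flange's). Camera axes: x right, y down, z forward; pixel columns grow to the right and rows downward; lengths in m; the calibration is good to about 2 mm. A picture is of the moment at which its call begins: read the wrist's pose just before it. There is no depth.
- job_done(): hands the job in, once; it reports no verdict.
The state is a dict: "clock": time; "joint_pos": joint angles; "joint_vel": joint speeds; "tau": joint torques, N m; "eef_pos": TCP position; "tool_rot": TCP orientation; "ft_force": force on the tool from outside, world axes, zero at the start; "ft_torque": the same for the moment, N m; "grip_width": finger opening in m.
Only numpy, scipy, OpenCV 4.12 (cv2) and the standard library are available. Lean on these libraries where they do the work, as an engineer would, in place of code of your own. Each camera call takes 0.05 s, during which the arm holds its last target.

## Task

Change over the oxygen probes: first take the used probe lying in the drip tray and press its shaft down past the two blue sprung jaws until it sits fully home in the forks of the drying stand, and leave it there. Then draw the fresh oxygen probe (the green-headed one) out of the rack, tip it over by 60 degrees or more from upright so that its end face can be inspected, and finish while still holding it like that, steady and with the whole probe higher than the top of the rack. Leave the two red-headed probes, the bottle and the beaker alone.

Things in the scene. Friction and masses are not known exactly. Their poses are not given: they have to be found in the camera images.
- used_mid (a point): Grasp point on the used oxygen probe, on its shaft's axis 65 mm from the tip and 55 mm from the flange. It starts level in the tray, 45 mm above the table. x runs along the probe from tip to head (at first roughly away from the robot), z up.
- used: The used probe (origin as used_mid): steel shaft 12 mm in diameter, 120 mm long; steel flange 28 mm in diameter, 5 mm thick; green head 24 mm in diameter, 45 mm long, with a yellow ring; brass end 16 mm in diameter, 12 mm long. 182 mm in all, about 0.15 kg (0.12 to 0.2).
- tray: Fixed steel drip tray 220 x 80 mm, walls 14 mm high. Two white notched rests, 5 mm thick, 42 mm either side of the origin along x, carry the shaft and rise about 10 mm above its axis; between them the shaft is free, 42 mm above the tray's floor. Origin on the table between the rests, x along the probe.
- stand_seat (a point): Where the used probe's shaft axis lies when fully home in the drying stand, midway between the two forks, 70 mm above the table. x along the seated shaft, y across, z up. The used probe's point used_mid belongs here, within 20 mm along x (flange and head beyond the forks), either way round.
- stand: Fixed drying stand: steel base 150 x 90 x 10 mm, origin below its middle on the table, x along the seated shaft. Two aluminium fork plates 8 mm thick, 38 mm either side of the middle (68 mm free between them), slots 14 mm wide, open upwards; their +y tine with flared lead-in rises to 33 mm above the seat point.
- jaw0 (a joint): Blue sprung jaw on the outer face of the fork at the stand's -x end, 46 mm from the middle. Its round nose (radius 6 mm) stands partly over the slot, centre 8.5 mm to -y and 10 mm above the seat point. The shaft pressed straight down pushes both noses aside (about 5 to 15 N in all); they spring back over it. 0 rad closed, about 0.05 to 0.1 as the shaft passes.
- jaw1 (a joint): The same for the jaw at the stand's +x end.
- fresh_grip (a point): Middle of the green head of the fresh oxygen probe, on its axis 150 mm from the tip; z from tip to head. It hangs upright in one of the rack's three holes, this point 170 mm above the table. The 24 mm head is free from 5 to 50 mm above the rack's top, then a 16 mm brass end up to 62 mm.
- fresh_tip (a point): Tip of the fresh probe's shaft, on its axis; starts 20 mm above the table.
- fresh_top (a point): Brass end of the fresh probe, on its axis, 182 mm from the tip.
- fresh: The fresh probe: same shape and mass range as the used one; origin at its tip, z along its axis to the head. Its flange rests on the rack's top.
- rack: Fixed white probe rack 250 x 90 mm, its top 70 mm wide at 140 mm height; origin on the table under its centre, x along the row. Three 16 mm holes at x -75, 0 and +75 mm, repeated in a guide plate below; a probe must rise 120 mm straight up to come clear.
- ph_a: A red-headed probe of the same shape in another hole of the rack, to be left alone; origin at its tip, 20 mm above the table.
- ph_b: The other red-headed probe, the same.
- bottle: Glass bottle, 86 mm in diameter, 160 mm tall, green cap, to be left alone; origin under its centre.
- beaker: Glass beaker, 70 mm in diameter, 80 mm tall, to be left alone; origin under its centre.

How it is judged:
By the outcome, as a careful person would: the job done as asked, in the order asked, and still so for the second after the job is handed in, while the arm keeps its last pose, push and grip.
It also fails if it takes over 51 s, if anything falls off the work surface, if the arm or the gripper's body presses on something with over 40 N, if the wrist force passes 120 N, or if a joint passes its speed limit or range.

## Working session

There is one attempt and no reset: what is moved stays moved. The work goes in short steps, Python scripts to look and compute and a tool call to move; the robot and the scene stay as the last step left them, time stands still between calls to the robot, and variables do not carry over. Pictures are saved under pics/ and viewed, and the job is handed in when it is done.

Besides the shell and the picture viewer there is one more tool, called in YAML: its name, and indented under it one key for each argument. move_arm: Moves the arm, as the interface text tells. Its arguments: {"type":"object","properties":{"motion":{"type":"array","items":{"type":"array"}}},"required":["motion"]}

```bash
mkdir -p pics; ls; python3 - <<'E'
from workcell import *
import cv2, json
o=get_obs(); print(o)
for n in ["scene","top","wrist"]:
    c=camera(n); cv2.imwrite(f"pics/{n}0.png",c["color"][:,:,::-1]); print(n,{k:(v.tolist() if hasattr(v,'tolist') else v) for k,v in c.items() if k!="color"})
try: print(pinch_z)
except Exception as e: print(e)
E
```

```text
pics
{'clock': 0.0, 'joint_pos': array([-1.25600922e+00,  2.41424738e-01,  3.73097179e-03,  1.33516829e+00,
        4.16662661e-06,  1.57077605e+00]), 'joint_vel': array([ 0.00084107, -0.00017857, -0.00207024, -0.00044104, -0.00164254,
       -0.00019282]), 'tau': array([-1.11303339e-04, -3.72320402e+01,  2.52406222e+01,  1.70366128e-02,
       -3.53513792e-05,  4.60452540e-06]), 'eef_pos': array([ 0.15461737, -0.47484463,  0.23040963]), 'tool_rot': array([ 9.87637068e-01,  1.56754443e-01, -1.59827578e-04, -1.02042337e-03]), 'ft_force': array([ 0.11091238, -0.13885722, -0.26265966]), 'ft_torque': array([ 0.03596172, -0.01920571,  0.02227293]), 'grip_width': 0.0854507691164656}
scene {'fx': 466.64002708271664, 'fy': 466.64002708271664, 'cx': 328.9512413743915, 'cy': 203.1223088633035, 'rvec': [1.2115718436618663, 2.1211394459672213, -1.1122873689988062], 'tvec': [0.25134702280687365, -0.20859283696058248, 1.6469961147900656]}
top {'fx': 424.3149991847993, 'fy': 424.3149991847993, 'cx': 321.337602051771, 'cy': 199.07763143824633, 'rvec': [2.1553947694474846, -2.1970042756941606, 0.13490779114540186], 'tvec': [0.08810545732904172, 0.6415733025826579, 1.1425023127621456]}
wrist {'fx': 326.04508467386603, 'fy': 326.04508467386603, 'cx': 318.54086427168306, 'cy': 201.24442713064732, 'mount': [[0.000725440385128194, -0.9593166186481688, -0.28233154078439704, 0.07179859170177767], [0.9999989110210459, 0.001058774252518125, -0.0010280825864948868, -0.0014530002013468102], [0.0012851820766236666, -0.2823304875186635, 0.9593163420501623, -0.143788586311038], [0.0, 0.0, 0.0, 1.0]]}
0.0187
```

View pics/scene0.png

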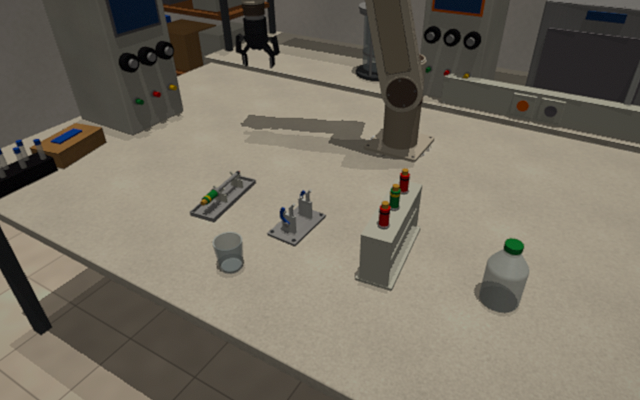

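View pics/top0.png

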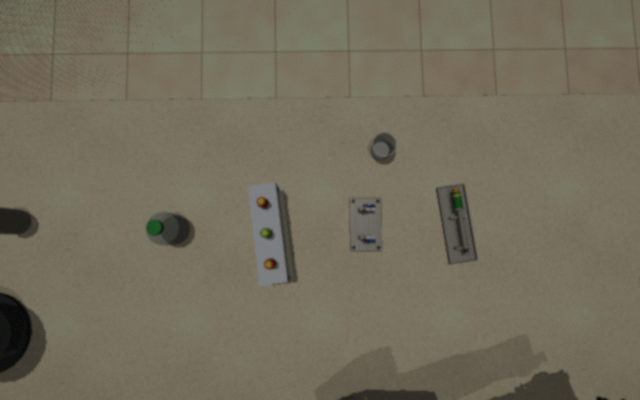

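View pics/wrist0.png

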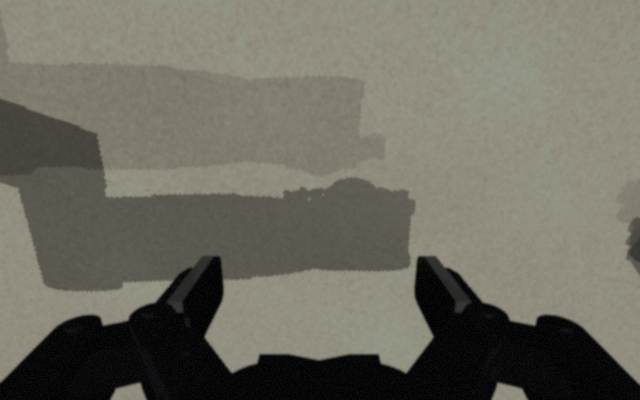

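The top view shows the tray at about (457,223), the stand at (366,224) and the rack at (268,234) with the green head in the middle hole. I'll zoom in to measure.

```bash
cat > h.py <<'E'
import numpy as np, cv2
from workcell import *
from scipy.spatial.transform import Rotation as R
def ray(c,u,v,z):
    Rm=cv2.Rodrigues(np.array(c["rvec"],float))[0]; t=np.array(c["tvec"],float)
    o=-Rm.T@t; d=Rm.T@np.array([(u-c["cx"])/c["fx"],(v-c["cy"])/c["fy"],1.])
    return o+d*(z-o[2])/d[2]
def wcam(o,c):
    M=np.array(c["mount"]); Rt=R.from_quat(o["tool_rot"]).as_matrix()
    return Rt@M[:3,:3], o["eef_pos"]+Rt@M[:3,3]
def wray(o,c,u,v,z):
    Rc,p=wcam(o,c); d=Rc@np.array([(u-c["cx"])/c["fx"],(v-c["cy"])/c["fy"],1.])
    return p+d*(z-p[2])/d[2]
def proj(c,P):
    return cv2.projectPoints(np.array(P,float).reshape(-1,3),np.array(c["rvec"],float),np.array(c["tvec"],float),np.array([[c["fx"],0,c["cx"]],[0,c["fy"],c["cy"]],[0,0,1.]]),None)[0].reshape(-1,2)
def wproj(o,c,P):
    Rc,p=wcam(o,c); q=(np.array(P,float).reshape(-1,3)-p)@Rc
    return np.c_[q[:,0]/q[:,2]*c["fx"]+c["cx"],q[:,1]/q[:,2]*c["fy"]+c["cy"]]
def snap(n,name):
    o=get_obs(); c=camera(n); cv2.imwrite(f"pics/{name}.png",c["color"][:,:,::-1]); return o,c
def zoom(c,x0,y0,x1,y1,s,name):
    cv2.imwrite(f"pics/{name}.png",cv2.resize(c["color"][y0:y1,x0:x1,::-1],None,fx=s,fy=s,interpolation=cv2.INTER_CUBIC))
E
python3 - <<'E'
from h import *
o,c=snap("top","top1")
zoom(c,340,180,485,270,5.5,"topz1"); zoom(c,240,175,300,295,5,"topz2")
hsv=cv2.cvtColor(c["color"],cv2.COLOR_RGB2HSV)
for nm,lo,hi in [("green",(40,120,40),(80,255,255)),("yellow",(22,130,70),(35,255,255)),("blue",(105,80,40),(130,255,255)),("red",(0,150,60),(12,255,255))]:
    m=cv2.inRange(hsv,lo,hi); n,l,s,ce=cv2.connectedComponentsWithStats(m)
    for i in range(1,n):
        if s[i,4]>5: print(nm,s[i],ce[i].round(1),[ray(c,*ce[i],z)[:2].round(4).tolist() for z in (0.045,0.08,0.202)])
for u,v in [(449,263),(349,197),(381,197),(381,250),(350,251)]: print(u,v,ray(c,u,v,.01).round(3))
E
```

```text
green [453 192   7   2   9] [456.3 192.8] [[0.6526, -0.2971], [0.6486, -0.2851], [0.6346, -0.2434]]
green [454 196   8  12  73] [457.5 201.6] [[0.628, -0.299], [0.6247, -0.2869], [0.6134, -0.2449]]
green [147 221  15  14 166] [154.  227.1] [[0.574, 0.5299], [0.5724, 0.5169], [0.5667, 0.4715]]
green [265 230   6   7  18] [268.3 233.5] [[0.5506, 0.2219], [0.5497, 0.2182], [0.5465, 0.2052]]
yellow [454 194   7   3  12] [456.7 194.9] [[0.6466, -0.2977], [0.6428, -0.2857], [0.6295, -0.2439]]
yellow [258 199   6   5  24] [260.7 200.9] [[0.64, 0.242], [0.6363, 0.2377], [0.6237, 0.2226]]
yellow [262 230   6   6  32] [264.5 232.5] [[0.5535, 0.2321], [0.5525, 0.2281], [0.549, 0.214]]
yellow [266 262   5   5  21] [268. 264.] [[0.4688, 0.2232], [0.4703, 0.2194], [0.4757, 0.2064]]
blue [367 205   7   2  11] [370.5 205.6] [[0.6213, -0.0586], [0.6183, -0.0538], [0.6076, -0.0372]]
blue [365 240  10   2  19] [369.3 240.5] [[0.5263, -0.052], [0.5261, -0.0474], [0.5255, -0.0315]]
red [260 199   6   8  18] [263.3 203.5] [[0.6326, 0.2348], [0.6292, 0.2307], [0.6173, 0.2164]]
red [268 260   6   8  21] [271.5 262.8] [[0.4717, 0.2137], [0.4732, 0.2102], [0.4783, 0.1981]]
449 263 [ 0.459 -0.278  0.01 ]
349 197 [ 0.65  -0.003  0.01 ]
381 197 [ 0.648 -0.094  0.01 ]
381 250 [ 0.499 -0.089  0.01 ]
350 251 [ 0.498 -0.002  0.01 ]
```

```bash
sleep 0.1
```

```text
(no output)
```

View pics/topz1.png

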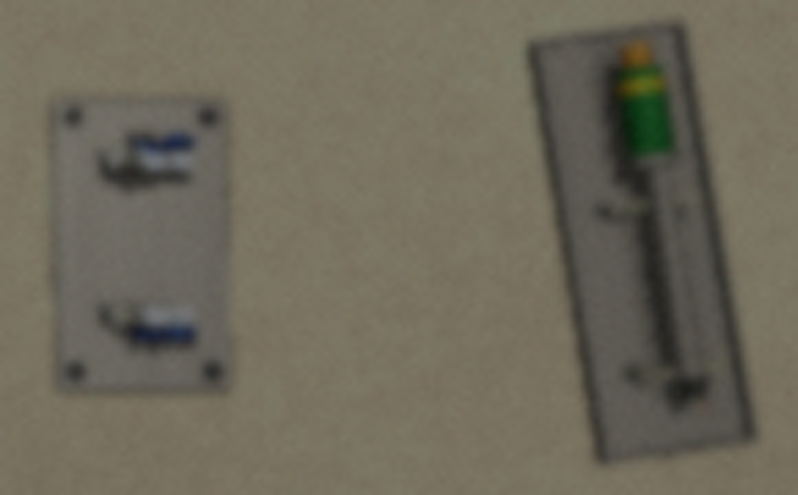

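View pics/topz2.png

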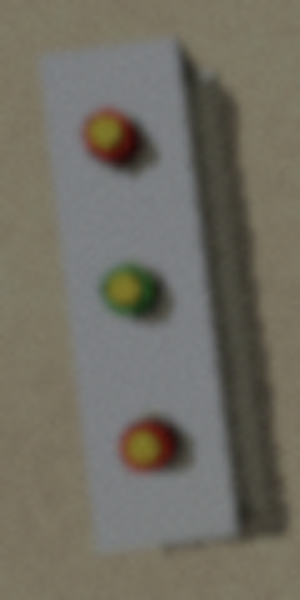

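```bash
cat >> h.py <<'E'
def delta(target,yaw,o=None):
    """units to target TCP (world) & tool-x yaw from current measured pose"""
    o=o or get_obs(); Rt=R.from_quat(o["tool_rot"]).as_matrix()
    d=Rt.T@(np.array(target)-o["eef_pos"])/0.05
    y=np.arctan2(Rt[1,0],Rt[0,0]); dy=(yaw-y+np.pi)%(2*np.pi)-np.pi
    print("shift",d.round(3),"roll",round(-np.degrees(dy)/6,3),"yaw now",np.degrees(y).round(2)); return d
E
python3 - <<'E'
from h import *
o,c=snap("top","top2")
Z=lambda x,y:(x/5.5+340,y/5.5+180)
t=[ray(c,*Z(*p),.012)[:2] for p in [(530,43),(683,23),(755,438),(600,460)]]
print(np.round(t,4)); m=np.mean(t,0); d=t[0]-t[3]+t[1]-t[2]; ty=np.arctan2(d[1],d[0]); print("tray",m,np.degrees(ty))
s=[ray(c,*Z(*p),.01)[:2] for p in [(55,98),(228,98),(232,390),(57,390)]]
print(np.round(s,4)); ms=np.mean(s,0); d=s[0]-s[3]+s[1]-s[2]; sy=np.arctan2(d[1],d[0]);print("stand",ms,np.degrees(sy))
b=[ray(c,*Z(*p),.01)[:2] for p in [(73,117),(208,117),(213,372),(75,372)]]
print("bolts",np.mean(b,0), np.round(b,4))
# used axis from green blob + brass
for p in [(636,54),(646,110),(683,395)]: print(ray(c,*Z(*p),.045).round(4))
delta([m[0]-0.06,m[1]+.03,0.26],ty)
E
```

```text
[[ 0.6716 -0.2521]
 [ 0.6806 -0.3322]
 [ 0.4672 -0.3572]
 [ 0.4578 -0.2774]]
tray [ 0.56927844 -0.30475339] 6.713739511603591
[[ 0.6477 -0.0058]
 [ 0.646  -0.095 ]
 [ 0.4968 -0.0918]
 [ 0.4986 -0.0028]]
stand [ 0.57226909 -0.04884842] -1.193463839055371
bolts [ 0.57190489 -0.04844112] [[ 0.6377 -0.0148]
 [ 0.6364 -0.0843]
 [ 0.5061 -0.0825]
 [ 0.5075 -0.0122]]
[ 0.6609 -0.2956  0.045 ]
[ 0.6325 -0.2992  0.045 ]
[ 0.4904 -0.3099  0.045 ]
shift [ 7.983 -1.616 -0.58 ] roll 1.887 yaw now 18.04
```

move_arm:
  motion:
    - [85, [0.9, -0.2, 0], 0.6]
    - [85, [1.8, -0.4, 0], 1.2]
    - [85, [2.7, -0.6, -0.1], 1.9]
    - [85, [3.6, -0.8, -0.2], 1.9]
    - [85, [4.5, -1.0, -0.3], 1.9]
    - [85, [5.4, -1.1, -0.4], 1.9]
    - [85, [6.3, -1.3, -0.5], 1.9]
    - [85, [7.2, -1.5, -0.6], 1.9]
    - [85, [8.0, -1.6, -0.6], 1.9]
    - [85, [8.0, -1.6, -0.6], 1.9]

```text
clock: 1.25
eef_pos: [0.5144, -0.2727, 0.2602]
tool_rot: [0.998, 0.061, 0.0, -0.0]
ft_force: [-0.1, -0.7, -0.6]
grip_width: 0.0851
```

```bash
python3 - <<'E'
from h import *
o,c=snap("wrist","w1"); print(o["clock"],o["eef_pos"],o["joint_vel"].round(3))
E
```

```text
1.25 [ 0.51435374 -0.27269682  0.26023492] [-0.065 -0.038 -0.06   0.019 -0.044 -0.034]
```

View pics/w1.png

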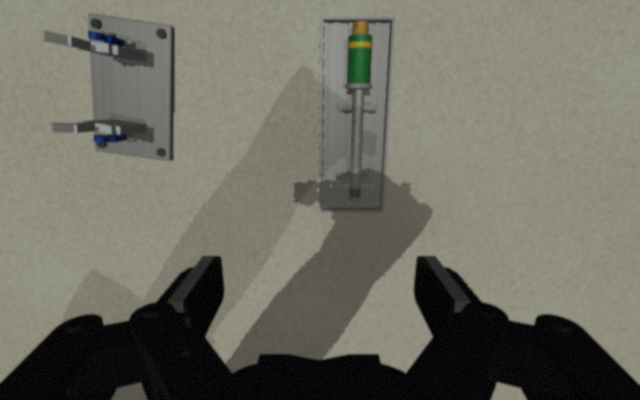

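The wrist view shows the used probe with its brass end at (361,22), its flange at (358,87) and its tip near (355,196). The stand is at upper left.

```bash
python3 - <<'E'
from h import *
o,c=snap("wrist","w2"); print(o["eef_pos"])
zoom(c,310,10,400,215,2.9,"w2a"); zoom(c,40,5,185,170,3.5,"w2b")
for z in (.045,):
  for p in [(361,20),(359.5,60),(358,88),(355,196)]: print(p,wray(o,c,*p,z).round(4))
b=[wray(o,c,*p,.01)[:2] for p in [(96,23),(161,33),(161,152),(100,142)]]
print(np.round(b,4),np.mean(b,0))
E
```

```text
[ 0.51215254 -0.2738948   0.26026057]
(361, 20) [ 0.6677 -0.2952  0.045 ]
(359.5, 60) [ 0.6315 -0.2994  0.045 ]
(358, 88) [ 0.6047 -0.3021  0.045 ]
(355, 196) [ 0.4889 -0.3167  0.045 ]
[[ 0.6386 -0.0131]
 [ 0.6371 -0.083 ]
 [ 0.506  -0.081 ]
 [ 0.5092 -0.0086]] [ 0.57271679 -0.04642971]
```

View pics/w2a.png

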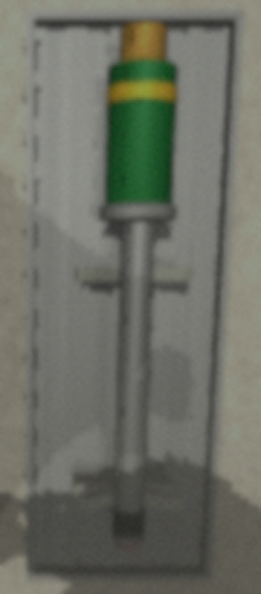

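View pics/w2b.png

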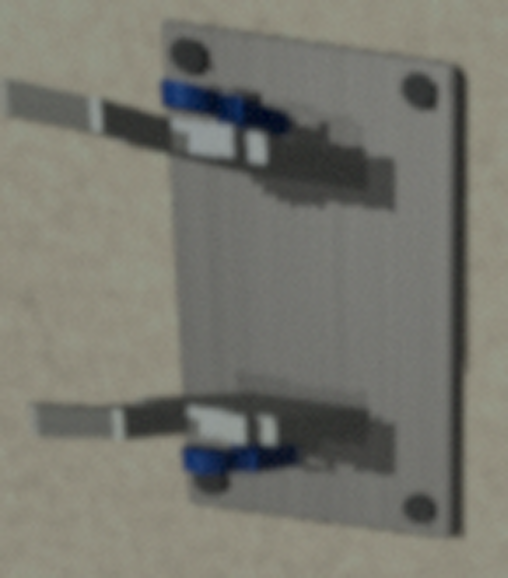

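```bash
python3 - <<'E'
from h import *
print(get_obs()["clock"])
delta([0.554,-0.3088,0.0263],np.radians(6.8))
E
```

```text
1.35
shift [0.786 0.781 4.681] roll -0.007 yaw now 6.76
```

move_arm:
  motion:
    - [50, [0.4, 0.4, 0.7], 0]
    - [50, [0.79, 0.78, 1.4], 0]
    - [50, [0.79, 0.78, 2.1], 0]
    - [50, [0.79, 0.78, 2.8], 0]
    - [50, [0.79, 0.78, 3.4], 0]
    - [50, [0.79, 0.78, 3.4], 0]
    - [50, [0.79, 0.78, 3.4], 0]
    - [50, [0.79, 0.78, 3.4], 0]
    - [50, [0.79, 0.78, 3.4], 0]
    - [50, [0.79, 0.78, 3.4], 0]

```text
clock: 2.35
eef_pos: [0.5551, -0.3103, 0.0934]
tool_rot: [0.998, 0.058, 0.001, 0.001]
ft_force: [1.2, -0.4, 0.4]
grip_width: 0.05
```

```bash
python3 - <<'E'
from h import *
o,c=snap("wrist","w3"); print(o["eef_pos"],o["ft_force"])
delta([0.554,-0.3088,0.0263],np.radians(6.8),o)
E
```

```text
[ 0.55509282 -0.31029793  0.09335191] [ 1.15510628 -0.44603405  0.44770175]
shift [-0.022 -0.035  1.341] roll -0.028 yaw now 6.63
```

View pics/w3.png

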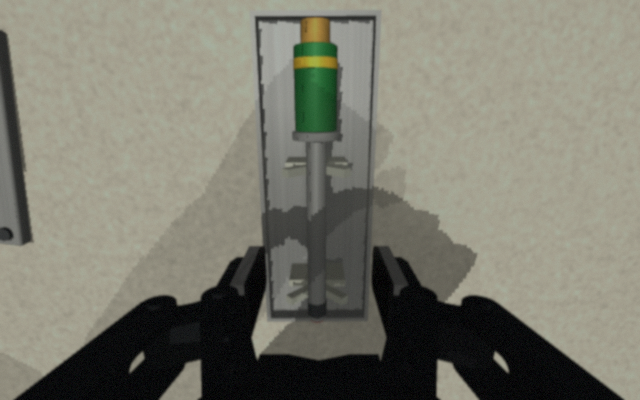

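```bash
python3 - <<'E'
from h import *
o=get_obs(); c=camera("wrist")
m=np.array([.554,-.3088,.045]); d=np.array([np.cos(np.radians(6.8)),np.sin(np.radians(6.8)),0])
for s in (-.065,0,.055,.117): print(s,wproj(o,c,m+s*d).round(1))
for p in [(317,316),(316,140),(314,17)]: print(wray(o,c,*p,.045).round(4))
E
```

```text
-0.065 [[319.  314.9]]
0 [[318.8 225.5]]
0.055 [[318.6 136.4]]
0.117 [[318.4  16.7]]
[ 0.4884 -0.3153  0.045 ]
[ 0.6064 -0.301   0.045 ]
[ 0.6698 -0.2927  0.045 ]
```

move_arm:
  motion:
    - [50, [-0.02, -0.05, 0.5], 0]
    - [50, [-0.02, -0.05, 1.0], 0]
    - [50, [-0.02, -0.05, 1.34], 0]
    - [50, [-0.02, -0.05, 1.34], 0]
    - [0, [-0.02, -0.05, 1.34], 0]
    - [0, [-0.02, -0.05, 1.34], 0]
    - [0, [-0.02, -0.05, 1.34], 0]
    - [0, [-0.02, -0.05, 1.34], 0]
    - [0, [-0.02, -0.05, 1.34], 0]
    - [0, [-0.02, -0.05, 1.34], 0]

```text
clock: 3.45
eef_pos: [0.5542, -0.3089, 0.0262]
tool_rot: [0.998, 0.058, 0.002, 0.002]
ft_force: [1.6, -4.0, 6.8]
grip_width: 0.0093
```

```bash
python3 - <<'E'
from h import *
o,c=snap("wrist","w4"); print(o["clock"],o["eef_pos"],o["ft_force"],o["grip_width"])
# hover above stand, +4mm along stand x, 60mm above seat
sy=np.radians(-1.2); s=np.array([.5722,-.0475]); t=s+.004*np.array([np.cos(sy),np.sin(sy)])
delta([*t,0.026+.115],np.radians(6.6),o)
delta([*t,0.026+.115],sy,o)
E
```

```text
3.45 [ 0.55421421 -0.30887993  0.02615189] [ 1.59276937 -4.02030599  6.75869205] 0.009330431990320444
shift [ 1.045 -5.133 -2.312] roll 0.001 yaw now 6.6
shift [ 1.045 -5.133 -2.312] roll 1.301 yaw now 6.6
```

View pics/w4.png

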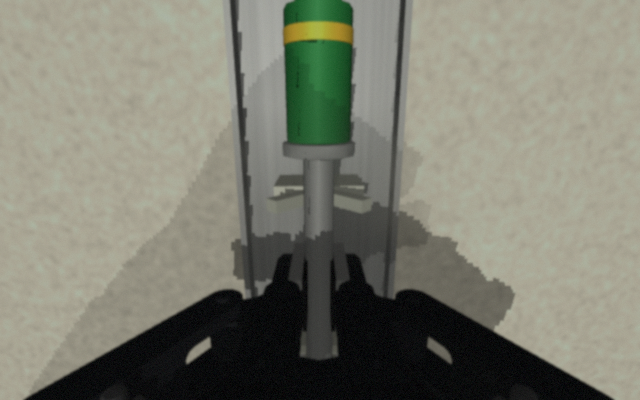

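move_arm:
  motion:
    - [0, [0, 0, -0.4], 0]
    - [0, [0, 0, -0.9], 0]
    - [0, [0, 0, -1.5], 0]
    - [0, [0, 0, -2.0], 0]
    - [0, [0.1, -0.4, -2.3], 0.3]
    - [0, [0.2, -1.0, -2.3], 0.6]
    - [0, [0.3, -1.7, -2.3], 0.9]
    - [0, [0.5, -2.4, -2.3], 1.3]
    - [0, [0.6, -3.1, -2.3], 1.3]
    - [0, [0.7, -3.6, -2.3], 1.3]

```text
clock: 4.5
eef_pos: [0.5652, -0.1212, 0.1382]
tool_rot: [1.0, -0.009, -0.002, -0.001]
ft_force: [-0.1, -0.8, -1.6]
grip_width: 0.0094
```

```bash
python3 - <<'E'
from h import *
o,c=snap("wrist","w5"); print(o["clock"],o["eef_pos"],o["ft_force"],o["ft_torque"],o["grip_width"])
b=snap("scene","s5")[1]; zoom(b,180,120,420,300,3.3,"s5z")
sy=np.radians(-1.2); s=np.array([.5722,-.0475]); t=s+.004*np.array([np.cos(sy),np.sin(sy)])
delta([*t,0.026+.115],sy,o)
E
```

```text
4.5 [ 0.56523359 -0.12119584  0.13818277] [-0.09564918 -0.75681732 -1.56492049] [-0.01412843  0.02392229  0.01200478] 0.009417456749539652
shift [ 0.192 -1.476 -0.053] roll 0.024 yaw now -1.06
```

View pics/w5.png

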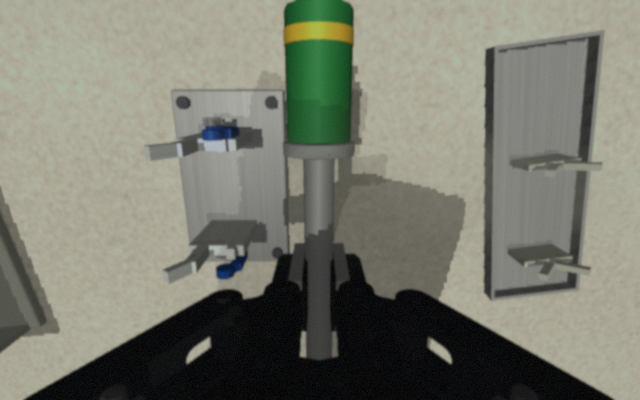

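View pics/s5z.png

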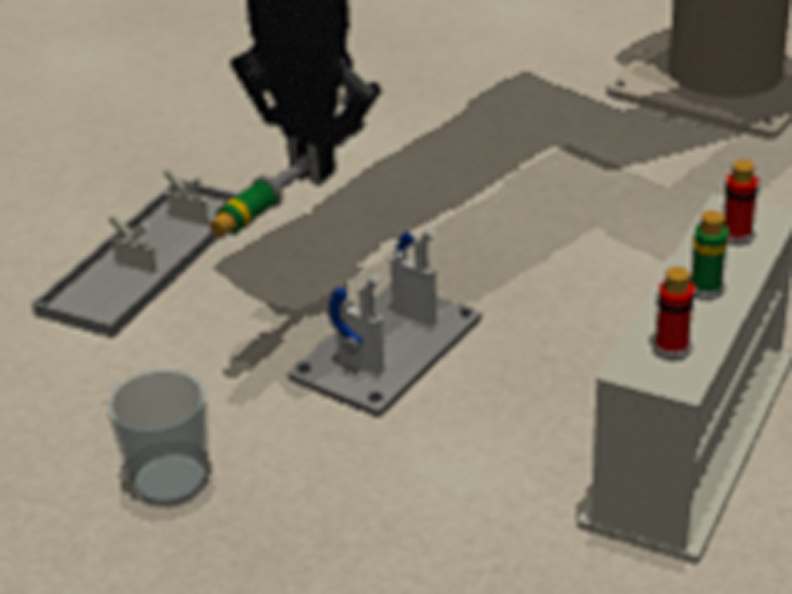

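```bash
python3 - <<'E'
from h import *
o,c=snap("wrist","w6"); print(o["eef_pos"].tolist(),o["tool_rot"].tolist())
zoom(c,135,80,300,290,2.85,"w6z")
E
```

```text
[0.5656401650888048, -0.12005533426349073, 0.1382889651007858] [0.9999691766524181, -0.007498734406388534, -0.0017015021991445168, -0.0015873303542927404]
```

View pics/w6z.png

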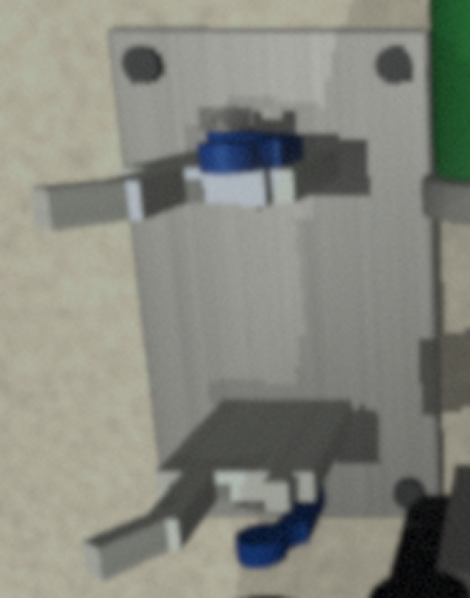

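```bash
python3 - <<'E'
from h import *
o=get_obs(); c=camera("wrist")
q=lambda x,y:(135+x/2.85,80+y/2.85)
sy=np.radians(-1.2); s=np.array([.5722,-.0475]); ex=np.array([np.cos(sy),np.sin(sy)]); ey=np.array([-ex[1],ex[0]])
def st(p):
    d=p[:2]-s; return np.round(np.r_[d@ex,d@ey]*1000,1)
for n,p,z in [("nose far left",(198,150),.08),("nose near left",(237,550),.08),("bolt",(143,64),.01),("bolt",(394,64),.01),("bolt",(409,492),.01),
  ("corner",(108,30),.01),("corner",(428,30),.01),
  ("flare start far",(140,218),.095),("flare tip far",(35,187),.103),("flare tip near",(85,540),.103),("fork far -y white left",(188,170),.07),("right",(296,200),.07)]:
    print(n,st(wray(o,c,*q(*p),z)))
E
```

```text
nose far left [49.9 -3.2]
nose near left [-45.5  -3.6]
bolt [67.6 34.2]
bolt [ 68.  -36.2]
bolt [-63.3 -36.5]
corner [76.6 42.9]
corner [ 77.1 -46. ]
flare start far [37.6  4.6]
flare tip far [44.7 20.7]
flare tip near [-30.5  20.9]
fork far -y white left [44.6  2.9]
right [ 38. -21.]
```

```bash
python3 - <<'E'
from h import *
delta([.5777,-.0486,.11],np.radians(-1.2))
E
```

```text
shift [ 0.208 -1.498  0.572] roll 0.024 yaw now -1.06
```

move_arm:
  motion:
    - [0, [0.05, -0.3, 0], 0]
    - [0, [0.1, -0.7, 0], 0]
    - [0, [0.15, -1.1, 0], 0]
    - [0, [0.2, -1.5, 0], 0]
    - [0, [0.2, -1.5, 0.3], 0]
    - [0, [0.2, -1.5, 0.57], 0]
    - [0, [0.2, -1.5, 0.57], 0]
    - [0, [0.2, -1.5, 0.57], 0]
    - [0, [0.2, -1.5, 0.57], 0]
    - [0, [0.2, -1.5, 0.57], 0]

```text
clock: 5.7
eef_pos: [0.5789, -0.05, 0.1117]
tool_rot: [1.0, -0.01, 0.001, -0.0]
ft_force: [-0.5, -0.8, -1.3]
grip_width: 0.0089
```

```bash
python3 - <<'E'
from h import *
o,c=snap("wrist","w7"); print(o["clock"],o["eef_pos"],o["joint_vel"].round(3))
o=get_obs();print(o["eef_pos"])
delta([.5777,-.0486,.051],np.radians(-1.2))
zoom(c,200,0,440,400,1.45,"w7z")
E
```

```text
5.7 [ 0.578934   -0.04999143  0.11166373] [ 0.002 -0.    -0.006 -0.002  0.    -0.001]
[ 0.57887895 -0.04996215  0.11161118]
shift [-0.026 -0.027  1.212] roll 0.001 yaw now -1.19
```

View pics/w7.png

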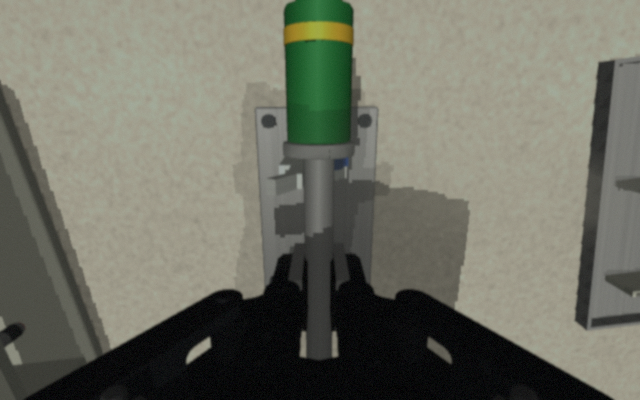

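```bash
python3 - <<'E'
from h import *
o=get_obs(); c=camera("wrist")
for p in [(269,121),(364.5,121),(256,107),(378,107)]: print(wray(o,c,*p,.01).round(4))
for p in [(318.5,157),(319,358)]: print(wray(o,c,*p,o["eef_pos"][2]+.0187).round(4))
E
```

```text
[ 0.64   -0.0133  0.01  ]
[ 0.6386 -0.0832  0.01  ]
[ 0.65   -0.0045  0.01  ]
[ 0.6482 -0.0927  0.01  ]
[ 0.631  -0.0495  0.1303]
[ 0.5372 -0.0479  0.1303]
```

move_arm:
  motion:
    - [0, [0, -0.03, 0.1], 0]
    - [0, [0, -0.03, 0.25], 0]
    - [0, [0, -0.03, 0.4], 0]
    - [0, [0, -0.03, 0.55], 0]
    - [0, [0, -0.03, 0.7], 0]
    - [0, [0, -0.03, 0.85], 0]
    - [0, [0, -0.03, 1.0], 0]
    - [0, [0, -0.03, 1.1], 0]
    - [0, [0, -0.03, 1.22], 0]
    - [0, [0, -0.03, 1.22], 0]

```text
clock: 6.8
eef_pos: [0.5787, -0.0482, 0.0512]
tool_rot: [1.0, -0.01, 0.001, 0.0]
ft_force: [-2.2, 2.7, 9.0]
grip_width: 0.0096
```

```bash
python3 - <<'E'
from h import *
o,c=snap("wrist","w8"); print(o["clock"],o["eef_pos"],o["ft_force"],o["ft_torque"],o["grip_width"])
o=get_obs();print(o["eef_pos"],o["ft_force"])
b=snap("scene","s8")[1]; zoom(b,240,150,360,260,6,"s8z")
E
```

```text
6.8 [ 0.57873171 -0.04815748  0.05118658] [-2.2128175   2.67803538  9.02035268] [0.430655   0.60344295 0.0144484 ] 0.009632726341830739
[ 0.57871671 -0.04819406  0.05121123] [-2.86039599  1.8168234   9.05072753]
```

View pics/w8.png

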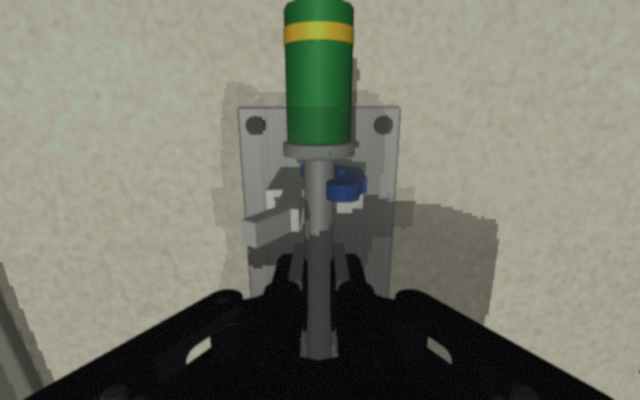

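View pics/s8z.png

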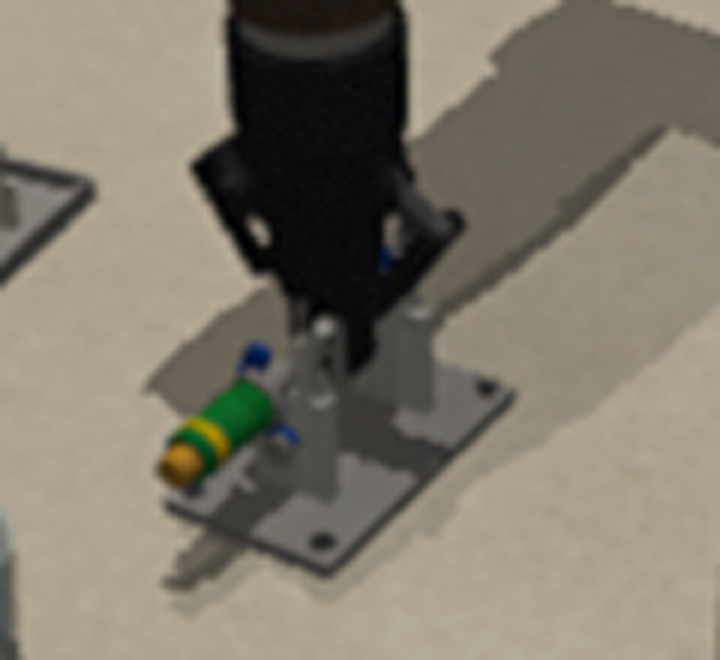

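move_arm:
  motion:
    - [0, [0, 0, 0.04], 0]
    - [0, [0, 0, 0.08], 0]
    - [0, [0, 0, 0.12], 0]
    - [0, [0, 0, 0.12], 0]
    - [0, [0, 0, 0.12], 0]
    - [0, [0, 0, 0.12], 0]
    - [0, [0, 0, 0.12], 0]
    - [0, [0, 0, 0.12], 0]
    - [0, [0, 0, 0.12], 0]
    - [0, [0, 0, 0.12], 0]

```text
clock: 7.9
eef_pos: [0.579, -0.0482, 0.0507]
tool_rot: [1.0, -0.01, 0.002, 0.0]
ft_force: [-15.4, 3.2, 39.2]
grip_width: 0.0093
```

```bash
python3 - <<'E'
from h import *
o,c=snap("wrist","w9"); print(o["clock"],o["eef_pos"],o["ft_force"],o["ft_torque"],o["grip_width"])
E
```

```text
7.9 [ 0.5789756  -0.04821092  0.05070053] [-15.39630045   3.16367246  39.23253681] [ 0.59420956  2.93565016 -0.00885503] 0.009262532059494599
```

View pics/w9.png

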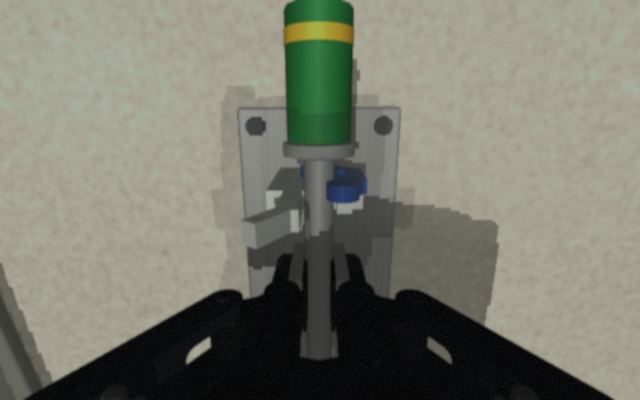

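move_arm:
  motion:
    - [0, [0, 0, 0], 0]
    - [30, [0, 0, 0], 0]
    - [40, [0, 0, 0], 0]
    - [40, [0, 0, 0], 0]
    - [40, [0, 0, -0.3], 0]
    - [40, [0, 0, -0.9], 0]
    - [40, [0, 0, -1.7], 0]
    - [40, [0, 0, -2.6], 0]
    - [40, [0, 0, -3.4], 0]
    - [40, [0, 0, -3.6], 0]

```text
clock: 8.95
eef_pos: [0.5808, -0.0487, 0.2284]
tool_rot: [1.0, -0.01, 0.004, 0.0]
ft_force: [0.5, 0.4, -0.0]
grip_width: 0.0403
```

```bash
python3 - <<'E'
from h import *
o,c=snap("wrist","w10"); print(o["clock"],o["eef_pos"],o["ft_force"],o["grip_width"])
b=snap("scene","s10")[1]; zoom(b,260,150,340,260,5,"s10z")
E
```

```text
8.95 [ 0.58083762 -0.04866444  0.22837441] [ 0.50276271  0.40085603 -0.02314402] 0.04027918499161998
```

View pics/w10.png

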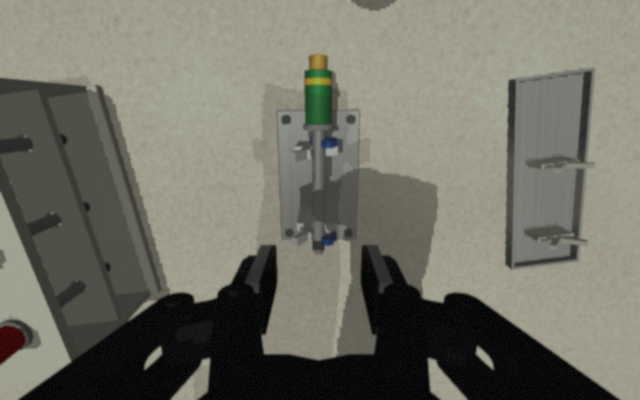

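View pics/s10z.png

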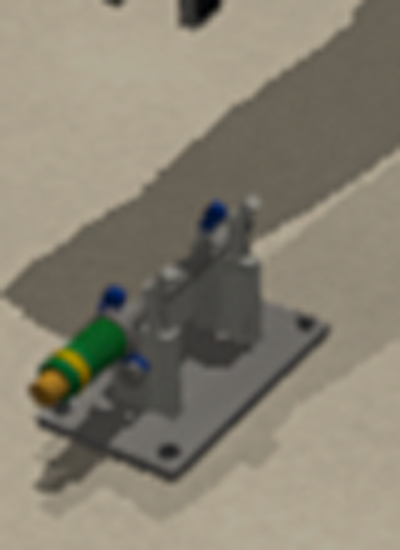

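```bash
python3 - <<'E'
from h import *
o,c=snap("wrist","w11"); zoom(c,265,45,375,260,2.75,"w11z")
for z in (.07,.08):
  for p in [(318,54),(318,126),(318.5,250)]: print(p,z,wray(o,c,*p,z).round(4))
t=snap("top","t11")[1]
hsv=cv2.cvtColor(t["color"],cv2.COLOR_RGB2HSV)
zoom(t,235,170,300,295,4.5,"t11z")
for p in [(264.5,232.5),(268.3,233.5)]:print(ray(t,*p,.202),ray(t,*p,.19))
for p in [(260.7,200.9),(264.5,232.5),(268,264)]: print("brass",ray(t,*p,.202).round(4))
delta([.5490,.214,.230],np.radians(0),o)
E
```

```text
(318, 54) 0.07 [ 0.6928 -0.0487  0.07  ]
(318, 126) 0.07 [ 0.6335 -0.0475  0.07  ]
(318.5, 250) 0.07 [ 0.5126 -0.0456  0.07  ]
(318, 54) 0.08 [ 0.6914 -0.0487  0.08  ]
(318, 126) 0.08 [ 0.6341 -0.0475  0.08  ]
(318.5, 250) 0.08 [ 0.5172 -0.0457  0.08  ]
[0.54899935 0.21403405 0.202     ] [0.54934539 0.21541316 0.19      ]
[0.54648715 0.20516098 0.202     ] [0.54680304 0.20643359 0.19      ]
brass [0.6236 0.2225 0.202 ]
brass [0.549 0.214 0.202]
brass [0.4757 0.2064 0.202 ]
shift [-0.719 -5.237 -0.104] roll -0.196 yaw now -1.18
```

View pics/w11z.png

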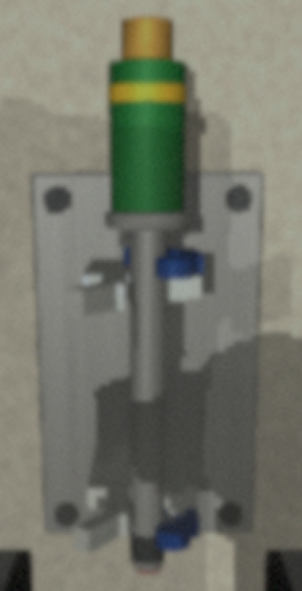

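View pics/t11z.png

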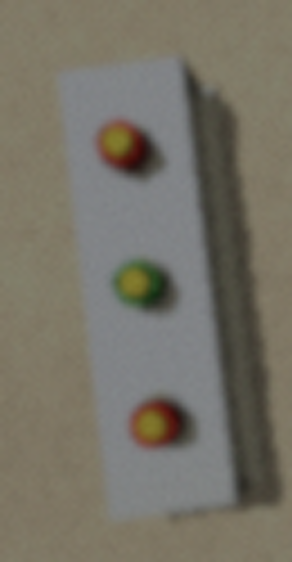

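move_arm:
  motion:
    - [40, [-0.07, -0.5, -0.1], 1.4]
    - [40, [-0.14, -1.1, -0.3], 2.8]
    - [40, [-0.2, -1.7, -0.5], 4.2]
    - [40, [-0.3, -2.4, -0.5], 5.6]
    - [40, [-0.4, -3.0, -0.5], 7.0]
    - [40, [-0.5, -3.6, -0.5], 8.4]
    - [40, [-0.6, -4.2, -0.5], 9.8]
    - [40, [-0.7, -4.8, -0.5], 11.2]
    - [40, [-0.72, -5.24, -0.5], 12.6]
    - [40, [-0.72, -5.24, -0.5], 13.8]

```text
clock: 10.15
eef_pos: [0.4241, -0.1731, 0.2452]
tool_rot: [0.954, -0.273, 0.003, -0.127]
ft_force: [-0.1, -0.8, 0.4]
grip_width: 0.0399
```

```bash
python3 - <<'E'
from h import *
get_obs(); camera("top")
o,c=snap("wrist","w12"); print(o["clock"],o["eef_pos"],o["joint_vel"].round(2),o["joint_pos"].round(2))
delta([.549,.214,.150],np.radians(-83.8),o)
E
```

```text
10.2 [ 0.42052153 -0.17417173  0.24516835] [ 0.05  0.03  0.05 -0.01 -0.   -0.  ] [-0.56  0.19 -0.05  1.4   0.25  3.14]
shift [-1.774 -7.221  3.899] roll 8.67 yaw now -31.78
```

View pics/w12.png

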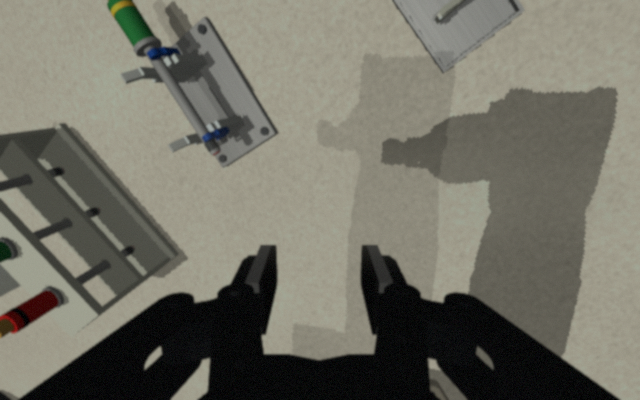

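The last joint reached its limit, so I'll unwind it and use the other grasp orientation, with tool x towards +y.

move_arm:
  motion:
    - [40, [0, 0, 0], -1.4]
    - [40, [0, 0, 0], -2.8]
    - [40, [0, 0, 0], -4.2]
    - [40, [0, 0, 0], -5.6]
    - [40, [0, 0, 0], -7.0]
    - [40, [0, 0, 0], -8.4]
    - [40, [0, 0, 0], -9.8]
    - [40, [0, 0, 0], -11.2]
    - [40, [0, 0, 0], -12.6]
    - [40, [0, 0, 0], -14.0]

```text
clock: 11.25
eef_pos: [0.4258, -0.1725, 0.2459]
tool_rot: [0.889, 0.44, 0.088, -0.091]
ft_force: [-0.6, 1.1, -0.0]
grip_width: 0.0398
```

```bash
python3 - <<'E'
from h import *
o=get_obs(); print(o["eef_pos"],o["joint_vel"].round(2),o["joint_pos"].round(2)); print(R.from_quat(o["tool_rot"]).as_matrix().round(3))
delta([.549,.214,.250],np.radians(96.2),o)
E
```

```text
[ 0.42579259 -0.17253511  0.24594915] [ 0.   -0.    0.   -0.   -0.   -1.45] [-0.55  0.19 -0.04  1.4   0.25  1.67]
[[ 0.598  0.798  0.077]
 [ 0.766 -0.597  0.24 ]
 [ 0.237 -0.085 -0.968]]
shift [ 7.412 -2.655  1.963] roll -7.364 yaw now 52.01
```

```bash
cat >> h.py <<'E'
def plan(grasp,o=None,dz=0.0187):
    "units for grasp point target (world) with tool y levelled; returns R target"
    o=o or get_obs(); Rt=R.from_quat(o["tool_rot"]).as_matrix()
    phi=np.arctan2(Rt[2,1],Rt[2,0])   # y'z=-s*xz+c*yz=0
    if abs(phi)>np.pi/2: phi-=np.sign(phi)*np.pi
    tcp=np.array(grasp)+Rt[:,2]*dz
    print("z",Rt[:,2].round(3),"shift",(Rt.T@(tcp-o["eef_pos"])/.05).round(3),"roll",round(np.degrees(phi)/6,2))
    for a in np.eye(3): print("world",a,"10mm ->",(Rt.T@a*.2).round(3))
E
python3 - <<'E'
from h import *
for i in range(3): c=camera("top")
o=get_obs(); print(o["clock"],o["joint_vel"].round(2),o["joint_pos"].round(3),o["eef_pos"])
plan([.549,.214,.26],o)
E
```

```text
11.4 [-0.   -0.01  0.01  0.    0.    0.02] [-0.547  0.194 -0.041  1.396  0.247  1.677] [ 0.42582063 -0.17266174  0.24645104]
z [ 0.077  0.239 -0.968] shift [ 7.434 -2.742  2.153] roll -3.34
world [1. 0. 0.] 10mm -> [0.121 0.158 0.015]
world [0. 1. 0.] 10mm -> [ 0.152 -0.121  0.048]
world [0. 0. 1.] 10mm -> [ 0.047 -0.017 -0.194]
```

move_arm:
  motion:
    - [40, [0.8, -0.3, 0.2], -0.6]
    - [40, [1.6, -0.6, 0.4], -1.2]
    - [40, [2.4, -0.9, 0.7], -1.8]
    - [40, [3.2, -1.2, 0.9], -2.4]
    - [40, [4.1, -1.5, 1.2], -3.0]
    - [40, [5.0, -1.8, 1.4], -3.34]
    - [40, [5.8, -2.1, 1.6], -3.34]
    - [40, [6.6, -2.4, 1.9], -3.34]
    - [40, [7.43, -2.74, 2.15], -3.34]
    - [40, [7.43, -2.74, 2.15], -3.34]

```text
clock: 12.4
eef_pos: [0.5499, 0.2232, 0.2416]
tool_rot: [0.8, 0.587, 0.103, -0.074]
ft_force: [-0.7, -0.9, -0.1]
grip_width: 0.0395
```

```bash
python3 - <<'E'
from h import *
camera("top");camera("top")
o,c=snap("wrist","w13"); print(o["clock"],o["joint_vel"].round(2),o["joint_pos"].round(3),o["eef_pos"])
print(R.from_quat(o["tool_rot"]).as_matrix().round(3))
plan([.549,.214,.173],o)
print(wproj(o,c,[[.549,.214,.202],[.549,.214,.15]]))
E
```

```text
12.5 [-0.04 -0.02 -0.02  0.01 -0.   -0.01] [0.273 0.304 0.09  1.215 0.209 2.167] [0.54911411 0.21895737 0.2417755 ]
[[ 0.294  0.953  0.077]
 [ 0.923 -0.304  0.237]
 [ 0.249  0.001 -0.969]]
z [ 0.077  0.237 -0.969] shift [-0.435  0.026  1.683] roll 0.05
world [1. 0. 0.] 10mm -> [0.059 0.191 0.015]
world [0. 1. 0.] 10mm -> [ 0.185 -0.061  0.047]
world [0. 0. 1.] 10mm -> [ 0.05   0.    -0.194]
[[322.3191386  256.0840344 ]
 [321.50031062 242.41816712]]
```

View pics/w13.png

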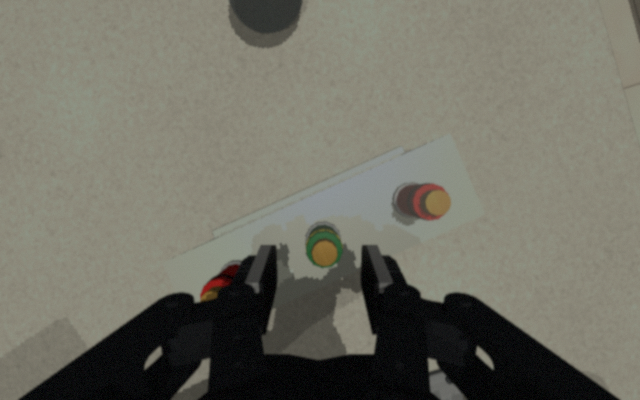

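move_arm:
  motion:
    - [38, [-0.07, 0.03, 0.28], 0]
    - [38, [-0.15, 0.03, 0.56], 0]
    - [38, [-0.22, 0.03, 0.84], 0]
    - [38, [-0.3, 0.03, 1.15], 0]
    - [38, [-0.37, 0.03, 1.43], 0]
    - [38, [-0.44, 0.03, 1.68], 0]
    - [38, [-0.44, 0.03, 1.68], 0]
    - [38, [-0.44, 0.03, 1.68], 0]
    - [38, [-0.44, 0.03, 1.68], 0]
    - [38, [-0.44, 0.03, 1.68], 0]

```text
clock: 13.55
eef_pos: [0.5523, 0.2169, 0.1577]
tool_rot: [0.801, 0.585, 0.104, -0.073]
ft_force: [0.0, -0.0, 0.0]
grip_width: 0.038
```

```bash
python3 - <<'E'
from h import *
o,c=snap("wrist","w14"); print(o["clock"],o["eef_pos"],o["ft_force"],o["ft_torque"])
plan([.549,.214,.173],o)
b=snap("scene","s14")[1]; zoom(b,330,120,450,230,5.4,"s14z")
E
```

```text
13.55 [0.5522911  0.21686248 0.15767394] [ 0.02917821 -0.0295293   0.04587518] [-0.20185186  0.06430104 -0.07534138]
z [ 0.082  0.238 -0.968] shift [ 0.005 -0.043  0.058] roll 0.21
world [1. 0. 0.] 10mm -> [0.059 0.19  0.016]
world [0. 1. 0.] 10mm -> [ 0.184 -0.061  0.048]
world [0. 0. 1.] 10mm -> [ 0.05   0.001 -0.194]
```

View pics/w14.png

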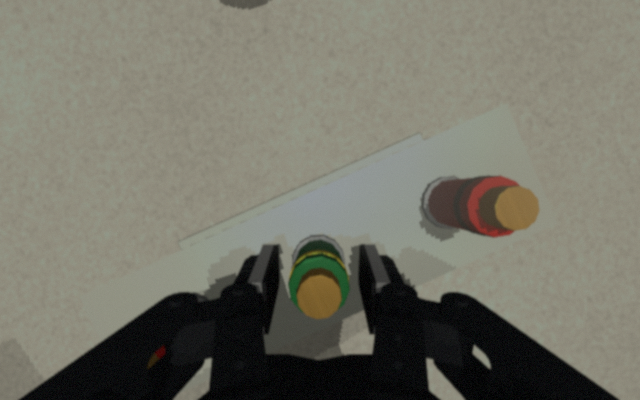

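View pics/s14z.png

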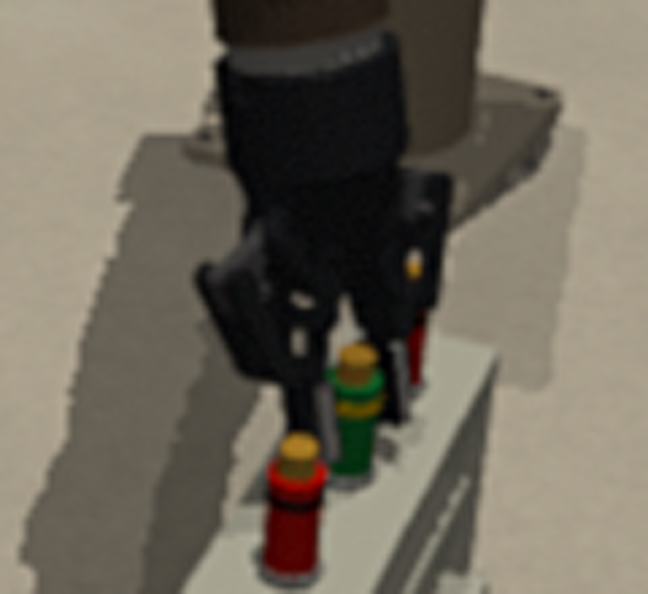

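move_arm:
  motion:
    - [0, [0, 0, 0.03], 0]
    - [0, [0, 0, 0.03], 0]
    - [0, [0, 0, 0.03], 0]
    - [0, [0, 0, 0.03], 0]
    - [0, [0, 0, 0.03], 0]
    - [0, [0.05, 0, -0.16], 0]
    - [0, [0.1, 0, -0.36], 0]
    - [0, [0.15, 0, -0.55], 0]
    - [0, [0.2, 0, -0.75], 0]
    - [0, [0.2, 0, -0.75], 0]

```text
clock: 14.65
eef_pos: [0.5528, 0.2177, 0.1977]
tool_rot: [0.801, 0.585, 0.105, -0.072]
ft_force: [0.6, 0.7, -0.2]
grip_width: 0.0225
```

```bash
python3 - <<'E'
from h import *
o,c=snap("wrist","w15"); print(o["clock"],o["eef_pos"],o["ft_force"],o["ft_torque"],o["grip_width"])
b=snap("scene","s15")[1]; zoom(b,330,120,450,230,5.4,"s15z")
plan([.549,.214,.173+.14],o)
E
```

```text
14.65 [0.55275219 0.21770025 0.1976924 ] [ 0.58574044  0.70823344 -0.21074029] [-0.2548371   0.12816612  0.01037606] 0.022526262580554273
z [ 0.084  0.239 -0.967] shift [ 0.493 -0.033 -1.881] roll 0.27
world [1. 0. 0.] 10mm -> [0.059 0.19  0.017]
world [0. 1. 0.] 10mm -> [ 0.184 -0.061  0.048]
world [0. 0. 1.] 10mm -> [ 0.051  0.001 -0.193]
```

View pics/w15.png

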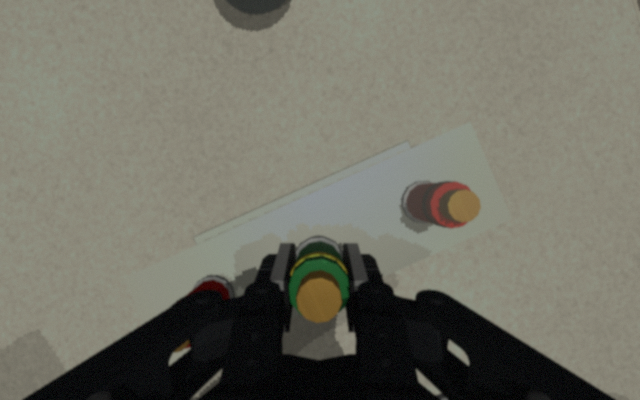

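View pics/s15z.png

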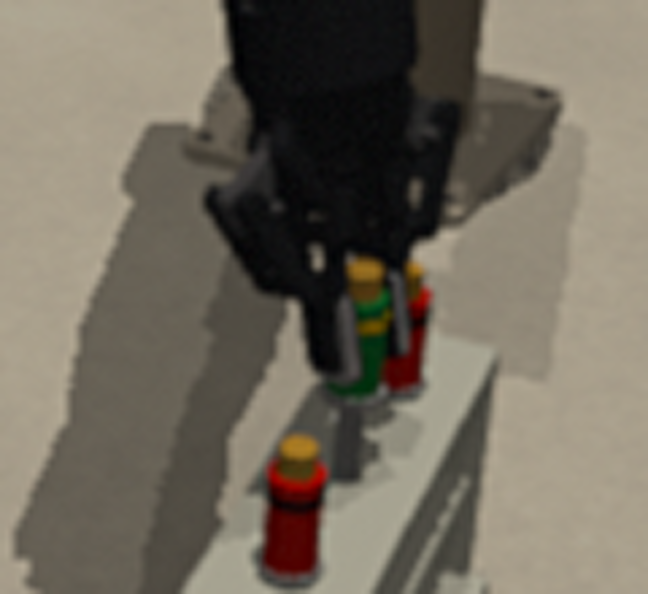

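move_arm:
  motion:
    - [0, [0.06, 0, -0.24], 0]
    - [0, [0.12, 0, -0.47], 0]
    - [0, [0.19, 0, -0.71], 0]
    - [0, [0.25, 0, -0.95], 0]
    - [0, [0.31, 0, -1.18], 0]
    - [0, [0.37, 0, -1.42], 0]
    - [0, [0.43, 0, -1.65], 0]
    - [0, [0.5, 0, -1.9], 0]
    - [0, [0.56, 0, -2.14], 0]
    - [0, [0.56, 0, -2.14], 0]

```text
clock: 15.75
eef_pos: [0.5523, 0.2181, 0.3088]
tool_rot: [0.801, 0.585, 0.105, -0.072]
ft_force: [0.2, 0.6, -1.4]
grip_width: 0.0227
```

```bash
python3 - <<'E'
from h import *
o,c=snap("wrist","w16"); print(o["clock"],o["eef_pos"],o["ft_force"],o["ft_torque"],o["grip_width"],o["joint_pos"].round(2))
b=snap("scene","s16")[1]; zoom(b,300,60,460,290,2.6,"s16z")
plan([.549,.214,.313],o)
E
```

```text
15.75 [0.55227066 0.21806749 0.30881684] [ 0.18373105  0.55278296 -1.41104405] [-0.29313522  0.07775007  0.02930633] 0.022655773898538765 [0.27 0.29 0.24 1.37 0.21 2.17]
z [ 0.084  0.239 -0.967] shift [-0.073 -0.037  0.268] roll 0.29
world [1. 0. 0.] 10mm -> [0.059 0.19  0.017]
world [0. 1. 0.] 10mm -> [ 0.184 -0.061  0.048]
world [0. 0. 1.] 10mm -> [ 0.051  0.002 -0.193]
```

View pics/w16.png

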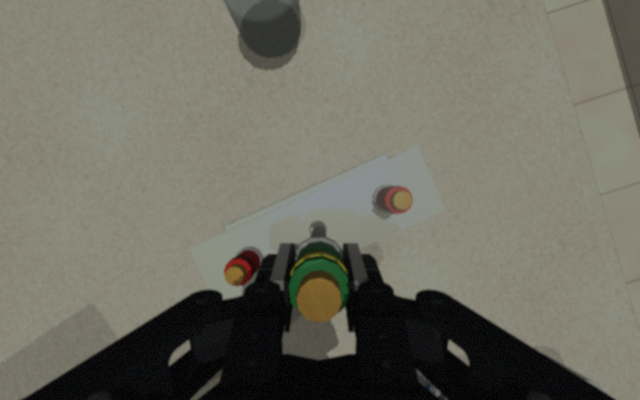

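View pics/s16z.png

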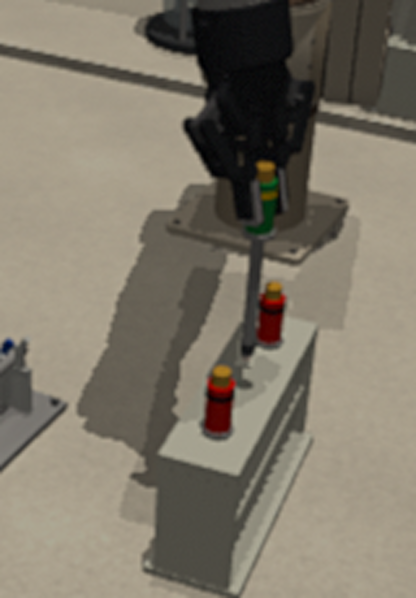

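move_arm:
  motion:
    - [0, [-0.3, 0, -0.08], 0]
    - [0, [-0.65, 0, -0.17], 0]
    - [0, [-1.0, 0, -0.27], 0]
    - [0, [-1.35, 0, -0.36], 0]
    - [0, [-1.35, 0, -0.36], 0]
    - [0, [-1.44, 0, -0.04], 0]
    - [0, [-1.52, 0, 0.28], 0]
    - [0, [-1.6, 0, 0.6], 0]
    - [0, [-1.69, 0, 0.93], 0]
    - [0, [-1.69, 0, 0.93], 0]

```text
clock: 16.85
eef_pos: [0.528, 0.15, 0.2368]
tool_rot: [0.802, 0.585, 0.101, -0.074]
ft_force: [-0.7, 0.8, -1.1]
grip_width: 0.0224
```

```bash
python3 - <<'E'
from h import *
o=get_obs(); print(o["clock"],o["eef_pos"],o["ft_force"],o["joint_vel"].round(2))
b=snap("scene","s17")[1]; zoom(b,300,60,460,290,2.6,"s17z")
o=get_obs(); Rt=R.from_quat(o["tool_rot"]).as_matrix(); G=o["eef_pos"]-.0187*Rt[:,2]; print(Rt.round(3),G, (G[:2]-[.549,.214])@[.307,.952], (G[:2]-[.549,.214])@[.952,-.307])
E
```

```text
16.85 [0.5279524  0.15004762 0.23675472] [-0.66960259  0.8359973  -1.08032892] [ 0.   -0.02  0.06  0.04  0.01  0.  ]
[[ 0.296  0.952  0.077]
 [ 0.922 -0.305  0.237]
 [ 0.249  0.001 -0.968]] [0.52741742 0.1459429  0.2565333 ] -0.07141621112032112 0.0003469133138497976
```

View pics/s17z.png

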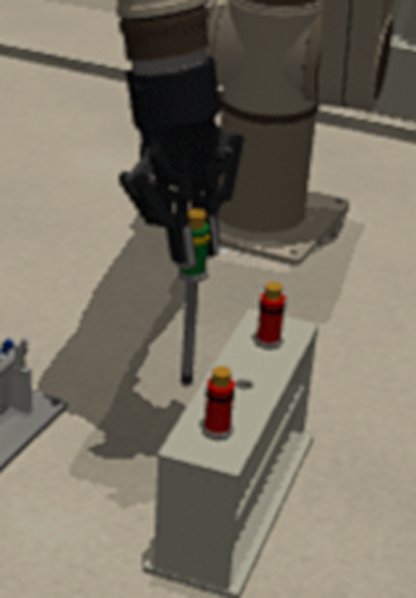

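move_arm:
  motion:
    - [0, [0.2, 0, 0.05], 0]
    - [0, [0.4, 0, 0.1], 0]
    - [0, [0.55, 0, 0.15], 0]
    - [0, [0.7, 0, 0.18], 0]
    - [0, [0.83, 0, 0.22], 0]
    - [0, [0.96, 0, 0.25], 0]
    - [0, [1.09, 0, 0.29], 0]
    - [0, [1.22, 0, 0.32], 0]
    - [0, [1.33, 0, 0.35], 0]
    - [0, [1.33, 0, 0.35], 0]

```text
clock: 17.9
eef_pos: [0.5511, 0.2173, 0.2395]
tool_rot: [0.801, 0.585, 0.103, -0.073]
ft_force: [-0.9, -3.2, 0.2]
grip_width: 0.0227
```

```bash
python3 - <<'E'
from h import *
o,c=snap("wrist","w18"); print(o["clock"],o["eef_pos"],o["ft_force"],o["ft_torque"],o["grip_width"])
b=snap("scene","s18")[1]; zoom(b,300,60,460,290,2.6,"s18z")
Rt=R.from_quat(o["tool_rot"]).as_matrix(); G=o["eef_pos"]-.0187*Rt[:,2]; print(G, (G[:2]-[.549,.214])@[.307,.952])
E
```

```text
17.9 [0.55108674 0.21734915 0.23953393] [-0.90222592 -3.18206031  0.15589466] [-1.25755428  0.11386969  0.01043084] 0.022746351782433952
[0.54959591 0.21288616 0.25763226] -0.0008774273598168313
```

View pics/s18z.png

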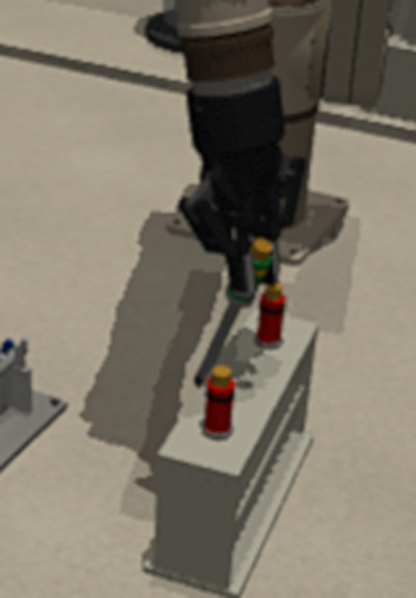

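View pics/w18.png

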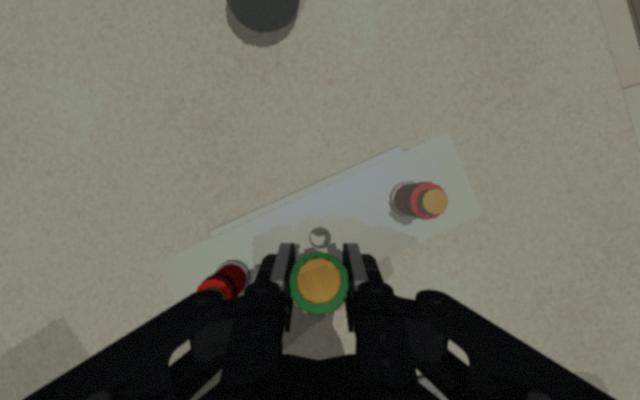

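move_arm:
  motion:
    - [0, [0.14, 0, 0.13], 0]
    - [0, [0.28, 0, 0.27], 0]
    - [0, [0.43, 0, 0.42], 0]
    - [0, [0.57, 0, 0.58], 0]
    - [0, [0.68, 0, 0.76], 0]
    - [0, [0.78, 0, 0.95], 0]
    - [0, [0.88, 0, 1.14], 0]
    - [0, [0.97, 0, 1.33], 0]
    - [0, [0.97, 0, 1.33], 0]
    - [0, [0.97, 0, 1.33], 0]

```text
clock: 19.0
eef_pos: [0.5696, 0.2765, 0.186]
tool_rot: [0.801, 0.585, 0.102, -0.073]
ft_force: [-0.3, -3.3, 0.2]
grip_width: 0.0226
```

```bash
python3 - <<'E'
from h import *
o,c=snap("wrist","w19"); print(o["clock"],o["eef_pos"],o["ft_force"],o["ft_torque"],o["grip_width"])
b=snap("scene","s19")[1]; zoom(b,300,60,460,290,2.6,"s19z")
Rt=R.from_quat(o["tool_rot"]).as_matrix(); G=o["eef_pos"]-.0187*Rt[:,2]; print(G, (G[:2]-[.549,.214])@[.307,.952])
E
```

```text
19.0 [0.56963399 0.27651528 0.18600246] [-0.33519696 -3.27392054  0.2121213 ] [-1.05028059  0.07793044  0.00388629] 0.022563230556453377
[0.56818993 0.27209432 0.20411488] 0.06119710454108702
```

View pics/s19z.png

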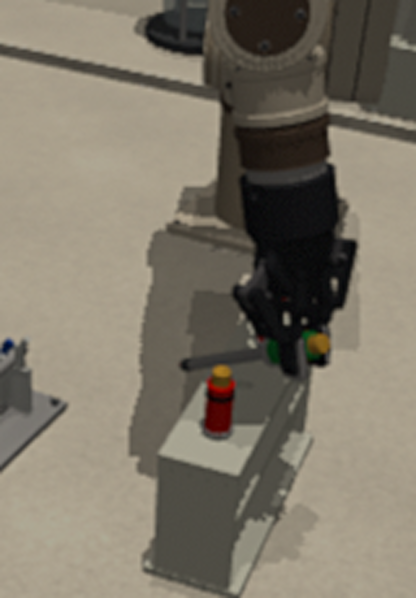

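View pics/w19.png

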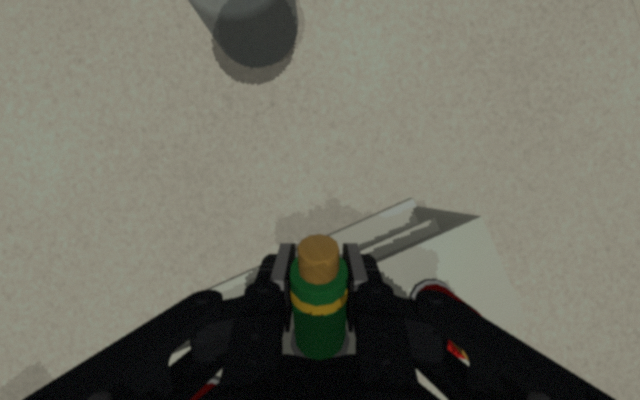

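move_arm:
  motion:
    - [0, [0.05, 0, 0.1], 0]
    - [0, [0.1, 0, 0.21], 0]
    - [0, [0.14, 0, 0.32], 0]
    - [0, [0.17, 0, 0.43], 0]
    - [0, [0.2, 0, 0.53], 0]
    - [0, [0.21, 0, 0.61], 0]
    - [0, [0.21, 0, 0.61], 0]
    - [0, [0.21, 0, 0.61], 0]
    - [0, [0.26, 0, 0.42], 0]
    - [0, [0.31, 0, 0.23], 0]

```text
clock: 20.1
eef_pos: [0.5757, 0.2944, 0.1805]
tool_rot: [0.801, 0.585, 0.103, -0.074]
ft_force: [-0.5, -0.0, -1.0]
grip_width: 0.0223
```

```bash
python3 - <<'E'
from h import *
o,c=snap("wrist","w20"); print(o["clock"],o["eef_pos"],o["ft_force"],o["ft_torque"],o["grip_width"])
b=snap("scene","s20")[1]; zoom(b,300,60,460,290,2.6,"s20z")
Rt=R.from_quat(o["tool_rot"]).as_matrix(); G=o["eef_pos"]-.0187*Rt[:,2]; print(G, (G[:2]-[.549,.214])@[.307,.952],o["joint_pos"].round(2))
E
```

```text
20.1 [0.57574294 0.29444181 0.1805199 ] [-0.49292672 -0.01966314 -1.03378467] [-0.20110142  0.03876732  0.01319918] 0.022303448961255076
[0.57426578 0.28997622 0.1986187 ] 0.08008596063807152 [0.38 0.43 0.11 1.08 0.19 2.28]
```

View pics/s20z.png

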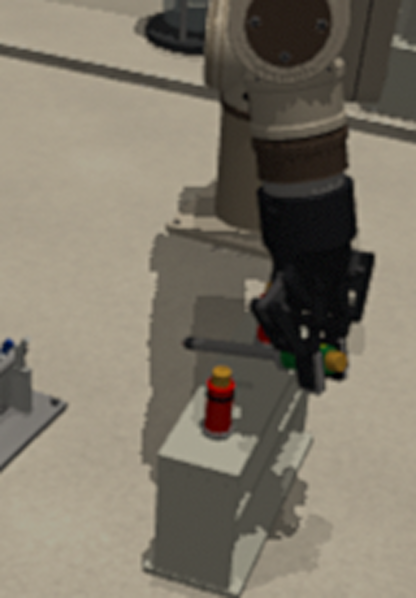

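View pics/w20.png

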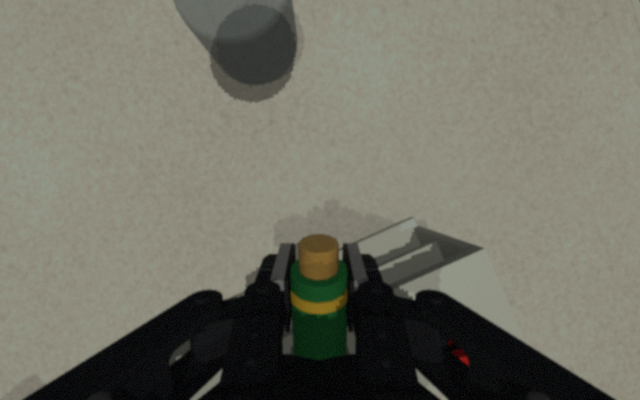

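move_arm:
  motion:
    - [0, [0.05, 0, -0.19], 0]
    - [0, [0.12, 0, -0.45], 0]
    - [0, [0.2, 0, -0.77], 0]
    - [0, [0.28, 0.01, -1.1], 0]
    - [0, [0.36, 0.01, -1.4], 0]
    - [0, [0.44, 0.02, -1.7], 0]
    - [0, [0.52, 0.02, -2.0], 0]
    - [0, [0.58, 0.02, -2.25], 0]
    - [0, [0.62, 0.03, -2.4], 0]
    - [0, [0.62, 0.03, -2.4], 0]

```text
clock: 21.2
eef_pos: [0.5777, 0.2938, 0.3058]
tool_rot: [0.801, 0.585, 0.105, -0.073]
ft_force: [0.6, 0.8, -1.4]
grip_width: 0.0223
```

```bash
python3 - <<'E'
from h import *
for i in range(3): camera("top")
o,c=snap("wrist","w21"); print(o["clock"],o["eef_pos"],o["ft_force"],o["joint_vel"].round(3),o["grip_width"])
b=snap("scene","s21")[1]; zoom(b,270,60,490,290,2.6,"s21z")
t=snap("top","t21")[1]; zoom(t,230,150,480,300,3.2,"t21z")
Rt=R.from_quat(o["tool_rot"]).as_matrix(); G=o["eef_pos"]-.0187*Rt[:,2]; print(G)
d=np.array([.307,.952])
for th in (55,60,65,70,75,80):
    u=np.r_[d*np.sin(np.radians(th)),np.cos(np.radians(th))]
    print(th,proj(b,[G-.154*u,G+.028*u]).round(1).tolist(),wproj(o,c,[G+.028*u]).round(1).tolist(),"tipz",(G-.154*u)[2].round(3))
E
```

```text
21.35 [0.57671948 0.29337591 0.30307945] [-0.46485094 -0.09272554 -1.87384455] [ 0.001  0.006 -0.009 -0.001 -0.001 -0.   ] 0.022424970282844427
[0.57524707 0.28894125 0.32118624]
55 [[382.1, 165.3], [441.0, 147.7]] [[321.2, 234.9]] tipz 0.233
60 [[380.0, 159.8], [441.4, 148.9]] [[321.1, 230.8]] tipz 0.244
65 [[378.3, 154.2], [441.7, 150.0]] [[321.1, 227.3]] tipz 0.256
70 [[377.0, 148.6], [441.9, 151.2]] [[321.0, 224.3]] tipz 0.269
75 [[376.0, 142.9], [442.1, 152.4]] [[321.0, 221.9]] tipz 0.281
80 [[375.4, 137.2], [442.2, 153.6]] [[320.9, 220.1]] tipz 0.294
```

View pics/s21z.png

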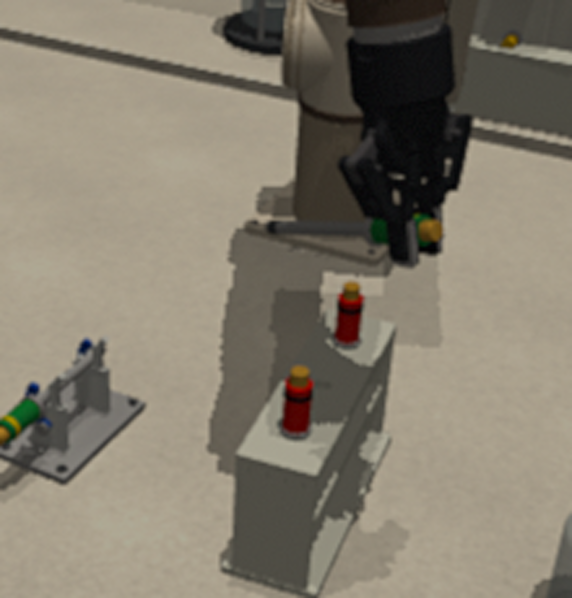

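View pics/t21z.png

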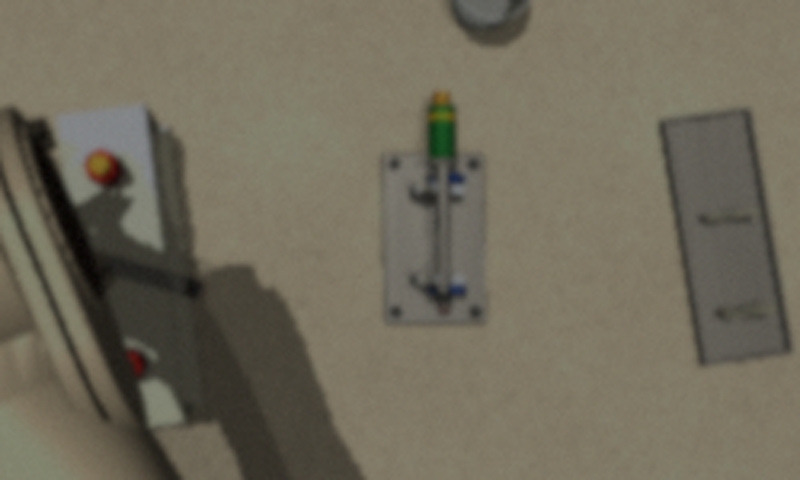

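View pics/w21.png

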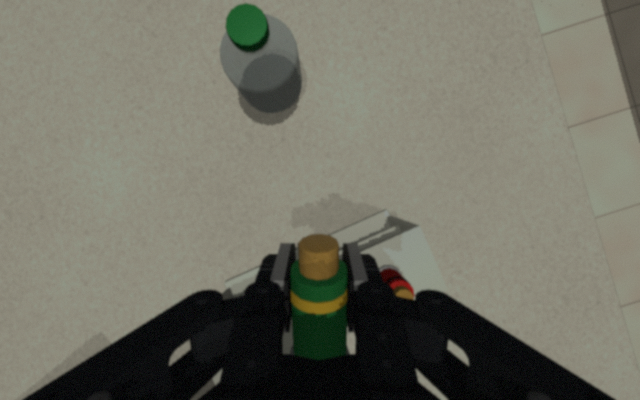

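```bash
python3 - <<'E'
from h import *
o,c=snap("wrist","w22"); print(o["clock"],o["eef_pos"])
Rt=R.from_quat(o["tool_rot"]).as_matrix()
d=np.array([.307,.952])
for off in (.0187,.012,.025):
  G=o["eef_pos"]-off*Rt[:,2]
  for L in (.024,.028,.034):
    print(off,L,[wproj(o,c,[G+L*np.r_[d*np.sin(np.radians(th)),np.cos(np.radians(th))]])[0,1].round(1) for th in (0,20,60,70,80)])
zoom(c,270,215,370,365,3.8,"w22z")
b=camera("scene"); zoom(b,355,120,455,175,7.5,"s22z")
E
```

```text
21.5 [0.57667567 0.29338998 0.30293361]
0.0187 0.024 [np.float64(302.0), np.float64(278.1), np.float64(239.0), np.float64(233.2), np.float64(229.4)]
0.0187 0.028 [np.float64(306.0), np.float64(277.1), np.float64(230.8), np.float64(224.3), np.float64(220.1)]
0.0187 0.034 [np.float64(312.5), np.float64(275.5), np.float64(218.0), np.float64(210.5), np.float64(205.9)]
0.012 0.024 [np.float64(291.7), np.float64(269.2), np.float64(232.6), np.float64(227.3), np.float64(223.8)]
0.012 0.028 [np.float64(295.2), np.float64(267.9), np.float64(224.7), np.float64(218.7), np.float64(214.8)]
0.012 0.034 [np.float64(300.7), np.float64(265.9), np.float64(212.4), np.float64(205.4), np.float64(201.3)]
0.025 0.024 [np.float64(312.8), np.float64(287.5), np.float64(245.6), np.float64(239.4), np.float64(235.2)]
0.025 0.028 [np.float64(317.4), np.float64(286.7), np.float64(237.2), np.float64(230.1), np.float64(225.4)]
0.025 0.034 [np.float64(325.0), np.float64(285.6), np.float64(223.8), np.float64(215.7), np.float64(210.6)]
```

View pics/w22z.png

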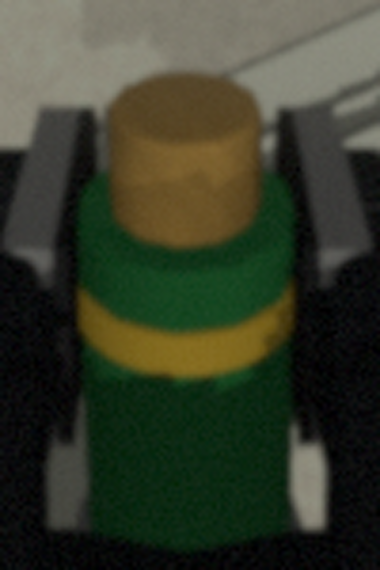

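View pics/s22z.png

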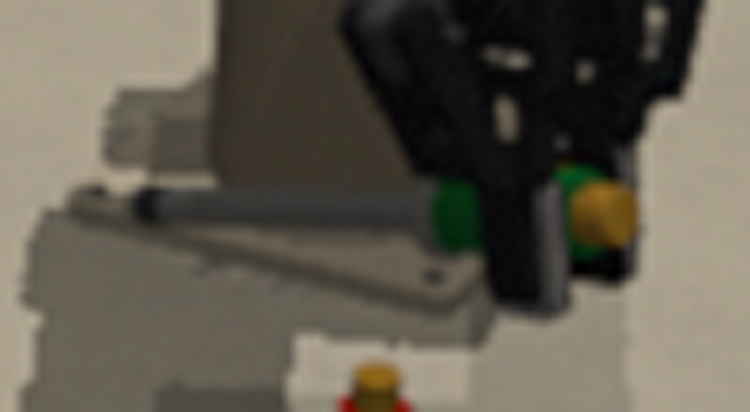

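move_arm:
  motion:
    - [0, [0, 0, 0], 0]
    - [0, [0, 0, 0], 0]
    - [0, [0, 0, 0], 0]
    - [0, [0, 0, 0], 0]
    - [0, [0, 0, 0], 0]
    - [0, [0, 0, 0], 0]
    - [0, [0, 0, 0], 0]
    - [0, [0, 0, 0], 0]
    - [0, [0, 0, 0], 0]
    - [0, [0, 0, 0], 0]

```text
clock: 22.6
eef_pos: [0.5771, 0.2935, 0.304]
tool_rot: [0.801, 0.585, 0.103, -0.073]
ft_force: [-1.0, -0.5, -1.5]
grip_width: 0.0226
```

```bash
python3 - <<'E'
from h import *
o=get_obs(); print(o["clock"],o["eef_pos"],o["joint_vel"].round(3),o["ft_force"])
b=camera("scene"); zoom(b,355,120,455,175,7.5,"s23z"); zoom(b,260,170,335,245,7,"s23y")
print(np.abs(b["color"][130:160,365:420].astype(int)-cv2.imread("pics/s21.png")[130:160,365:420,::-1].astype(int)).mean())
E
```

```text
22.6 [0.57708546 0.29351946 0.30403232] [-0.002  0.     0.    -0.001  0.001 -0.001] [-1.03090084 -0.51233366 -1.49701482]
1.5080808080808081
```

View pics/s23z.png

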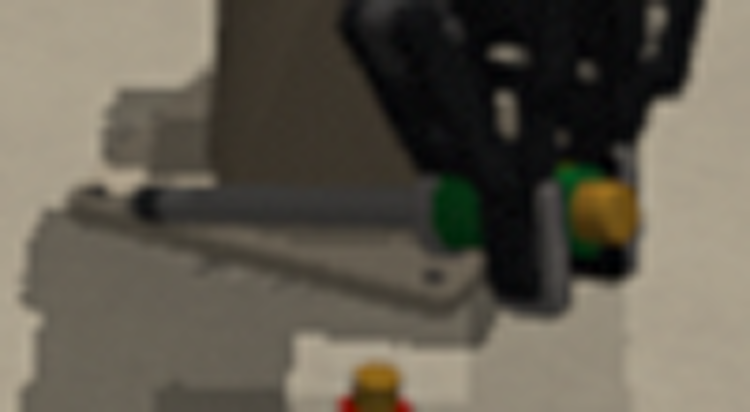

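View pics/s23y.png

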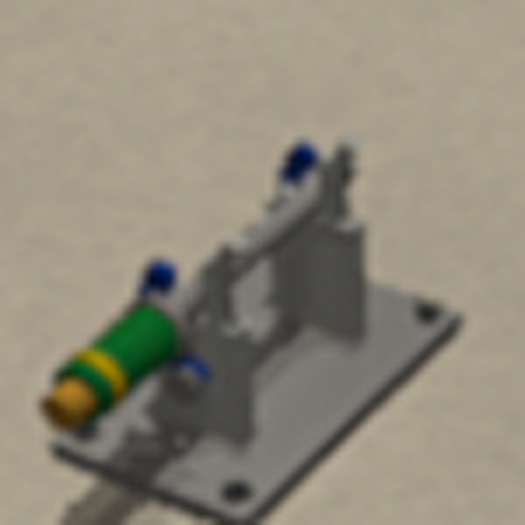

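```bash
python3 - <<'E'
from h import *
b=camera("scene")
for z in (.07,.08): print(z,proj(b,[[.5775+.115,-.0508,z],[.5775+.055,-.0497,z],[.5775-.064,-.0472,z]]).round(1).tolist())
print("seen brass end", 260+65/7,170+405/7)
E
```

```text
0.07 [[269.1, 228.2], [283.7, 215.7], [309.8, 193.5]]
0.08 [[268.8, 224.9], [283.4, 212.5], [309.7, 190.4]]
seen brass end 269.2857142857143 227.85714285714286
```

The brass end of the seated probe is where a 70 mm axis height puts it. The fresh probe is steady, so I'm handing the job in.

```bash
python3 -c "
from workcell import *
print(job_done())"
```

```text
the job is handed in; nothing more can be done
None
```

I finished the changeover in the order asked and handed it in at about 22.7 s; no verdict was reported.

**Used probe:** It sits in the drying stand's forks, past both blue jaws. It came to a hard stop with the shaft axis about 69 mm above the table, at a wrist force of 42 N (39 N of it vertical). Later views showed both jaw noses over the shaft, and the shaft level at 70 mm.

**Fresh probe:** I drew it straight up out of the rack and moved it to the rack's near side. I then tipped it in the pads by leaning its shaft on the rack's top edge (about 3 N) and raised it. At the end it was held about 69° from upright, with its tip about 0.27 m above the table; the rack top is at 0.14 m. It did not move over the last second or so before hand-in.

**Disagreements and side effects:**
- **Tilt angle:** The scene view gave about 69° and the end-face ellipse about 71°. A rougher reading from the brass end's position in the wrist picture suggested 57 to 60°. I trusted the first two.
- **Joint limit:** On the way to the rack I commanded a turn that drove the last joint to its limit (3.14 rad). The tool stayed tilted about 14° after that, and I gripped the fresh probe with that tilt. I saw no contact from it.
- **Things to leave alone:** I did not drive the arm into the red-headed probes, the bottle or the beaker. In the late pictures where they can be seen, they look undisturbed; I made no measured before-and-after check.

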